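# Hang the chisel back in the workshop rack

### The job

Lift the yellow-handled chisel out of its wooden block and hang it, handle up, in the empty hook of the chisel rack: bring its neck in between the two prongs from the front, feel gently for the hook's back plate, then press the collar down past the two sprung rollers until it is fully home on the prongs. Keep hold of it until it is home and use no more force on the rack than the rollers need (all its contacts on the rack together under 35 N); do not knock the chisels hanging beside it or move the other things on the bench, and let go at the end.

Things in the scene. Friction and masses are not known exactly. Their poses are not given: they have to be found in the camera images.
- chisel: Yellow-handled chisel, 0.2 kg, upright in the block. Origin: centre of the collar's underside, z up the handle, x blade thickness, y blade width. Collar: square brass block 13 mm high, 32 mm along x; along y its left and right sides are bevelled, 24 mm across at the underside, 32 mm from 7 mm up. Ferrule 20 mm diameter up to 27 mm.
- chisel_grip (a point): Where to grip the yellow chisel, on its axis 70 mm above its origin. The handle is square, 26 x 26 mm, flats facing the chisel's x and y, from 27 to 110 mm above the origin.
- chisel_tip (a point): Blade tip, 100 mm below the chisel's origin. A round neck of 10 mm diameter reaches 35 mm down from the collar; below it is a flat blade, 5 mm (x) by 14 mm (y).
- block: Fixed dark wooden block, 75 x 105 x 105 mm high, origin: centre of its underside. The chisel stands in the middle slot (14 x 19 mm, right through), collar on the block's top: its origin starts 105 mm above the bench, x and y axes as the block's; it must rise 100 mm to come clear. The round holes are not used.
- rack: Fixed wooden rack, four steel hooks along its y at -60, 0, 60, 120 mm; the one at 0 is empty, a yellow patch on the rail behind it. Origin: on the bench under the empty hook's nominal seat centre; z up, x from prong tips back to the rail. Rail 45 to 80 mm behind the seat, top 172 mm high. The empty hook is set up to 20 mm off nominal along x, see rack_plate.
- rack_seat (a point): Nominal seat centre of the empty hook, 150 mm above the bench. A hook is a fork open to the rack's -x: level prongs 8 mm wide, 16 mm apart. From 18.5 mm before the seat centre to the tips, 52 mm before it, they step up 7 mm (a lip): the collar goes down only if square to the rack, its axis between 1 mm behind and 2 mm before the true seat centre.
- rack_plate (a point): Nominal front of the hook's upright back plate: 17 mm behind the seat centre, 40 mm wide, top 184 mm above the bench. The whole empty hook (prongs, plate, rollers) may stand up to 20 mm nearer or farther along the rack's x, NOT measured: find it by touch. Collar touching the plate = chisel axis 1 mm behind the true seat centre. The hook yields only above 80 N.
- rack_rollers (a point): Midway between the empty hook's two sprung rollers (left and right of the seat, 27 mm apart, 162 to 171 mm above the bench), if the hook stood at nominal. Enter with the collar's underside 173 to 177 mm above the bench: clear of the rollers, its back still meets the plate. Pressing down past them takes 5 to 15 N; then they trap the collar.
- blue_chisel: Blue-handled chisel. Built as the yellow one, but the handle ends 92 mm above the collar underside. Hangs loose in a hook, collar underside (origin, z up) 150 mm above the bench. In any of the three other hooks, which stand at nominal. Do not knock.
- green_chisel: Green-handled chisel. Built as the yellow one, but the handle ends 92 mm above the collar underside. Hangs loose in a hook, collar underside (origin, z up) 150 mm above the bench. In any of the three other hooks, which stand at nominal. Do not knock.
- red_chisel: Red-handled chisel. Built as the yellow one, but the handle ends 92 mm above the collar underside. Hangs loose in a hook, collar underside (origin, z up) 150 mm above the bench. In any of the three other hooks, which stand at nominal. Do not knock.
- mallet: Wooden mallet lying on the bench, 260 mm long; origin at its underside. Bystander, leave alone.
- try_square: Try square lying on the bench, dark stock 110 mm, steel blade 150 mm; origin at its underside. Bystander, leave alone.
- offcut: Plywood offcut 130 x 60 x 22 mm; origin at its underside. Bystander, leave alone.
- glue: White glue bottle, 56 mm diameter, 150 mm tall, red cap; origin at its underside. Bystander, leave alone.
- screwdriver: Screwdriver with orange handle, lying; origin at its underside. Bystander, leave alone.
- sanding_block: Cork sanding block 100 x 60 x 30 mm; origin at its underside. Bystander, leave alone.

How it is judged:
By the outcome, as a careful person would: the job done as asked, in the order asked, and still so for the second after the job is handed in, with the robot touching nothing.
It also fails if it takes over 51 s, if anything falls off the work surface, if the arm or the gripper's body presses on something with over 40 N, if the wrist force passes 120 N, or if a joint passes its speed limit or range.

### The arm

A 6-joint arm with a two-finger parallel gripper is mounted at the origin on the work surface. World frame = base frame: x ahead of the robot, y to its left, z up, the work surface at z = 0. Lengths are in m, angles in rad, forces in N, time in s.
With the tool pointing down it reaches from about 0.35 to 0.975 m from the base axis. Payload 4.9 kg.
Tool frame: the origin (TCP) lies at the very end of the fingers, on their centre line; the grasp point (between the pads) lies 19 mm behind it; z points along the fingers, y is the direction in which the jaws open and shut (so a half turn about z gives the same grasp; the last joint's range is limited). The gripper opens to 85 mm and grips with 20 to 120 N. Pads are 22 mm wide; open, the fingers measure 114 mm over their backs; the gripper's body (76 mm by 85 mm) begins 54 mm behind the grasp point. The pads swing forward as they close: fully open they stand 13 mm farther back than shut.
Start: joints at [-1.463, 0.053, 1.613, -0, 1.476, -0.119], TCP at [0.141, -0.609, 0.231] pointing down, gripper open.
Joint ranges: [-3.01, 3.01], [-1.01, 2.22], [0.06, 2.58], [-1.02, 4.17], [0.09, 2.62], [-3.14, 3.14]. Speed limits (rad/s): [2.57, 2.57, 3.14, 3.14, 3.14, 3.14].

### API

Orientations are given as a unit quaternion [w, x, y, z].
In Python, from bench import arm, cams gives the robot as it stands.
- The arm moves only by the tool drive_tool, never from a script. Its argument "steps" is text: rows parted by semicolons, each of 6 numbers parted by spaces: the shift along the tool's x, y, z in mm, then the turn, a rotation vector about the tool's x, y, z in degrees. A call has 1 to 20 rows; each row shifts and turns the commanded pose from where the row before left it, along the tool's axes as they then stand; what a row does not reach is not made up. A row lasts 1/10 s, in which the tool goes at most 50 mm and 8.59 degrees, less where a joint would pass 70% of its speed; a pose out of reach is approached as far as the arm can. A call is refused whole if a number of a shift passes 50 or a number of a turn 8.59, either way. A call with a gripper value outside its range is refused whole. "hand" is the opening, from 0 (shut) to 1 (fully open), set as the call begins (left out, the last holds). The fingers move at their own pace and stop on an object; the grip force is fixed at half the most. Time passes only in rows, so rows that do not move let the fingers close. It gives the time, the measured TCP pose, the force and the opening at its end, in the units of the state.
- arm.get_state(): the state, without advancing time (a new reading comes with each control period).
- cams.read_camera(name): name is "scene" or "top" or "wrist"; returns the picture (480x640x3 uint8, red, green, blue); there is no depth.
- cams.camera_params(name): a dict with "fx", "fy", "cx", "cy" (pixels), "distortion" ([k1, k2, p1, p2, k3] as OpenCV has them; the pictures are not rectified), "R" (3x3) and "t" (3): a world point X has camera coordinates R X + t. Camera axes: x right, y down, z forward; pixel columns grow to the right and rows downward; lengths in m; the calibration is good to about 2 mm. A picture is of the moment at which its call begins: read the wrist's pose just before it. camera_params takes no time and is no camera call; for the wrist camera it gives the pose at the moment of the call.
- arm.close_job(): hands the job in, once; it reports no verdict.
The state is a dict: "time_s": time; "joints": joint angles; "joint_vel": joint speeds; "joint_efforts": joint torques, N m; "tool_pos": TCP position; "ee_rot": TCP orientation; "wrist_force": force on the tool from outside, world axes, zero at the start; "wrist_torque": the same for the moment, N m; "finger_gap": opening from 0.0 (shut) to 1.0 (fully open).
Only numpy, scipy, OpenCV 4.12 (cv2) and the standard library are available. Lean on these libraries where they do the work, as an engineer would, in place of code of your own. Each camera call takes 0.05 s, during which the arm holds its last target. There are 200 camera calls.

## Working session

There is one attempt and no reset: what is moved stays moved. The work goes in short steps, Python scripts to look and compute and a tool call to move; the robot and the scene stay as the last step left them, time stands still between calls to the robot, and variables do not carry over. Pictures are saved under pics/ and viewed, about 8 in all and at most 12, crops included, and the job is handed in when it is done.

Besides the shell and the picture viewer there is one more tool, called after ">>>" as a command line: name --argument value ..., lists and objects as JSON in quotes. drive_tool: Moves the arm, as the interface text tells. Its arguments: {"type":"object","properties":{"steps":{"type":"string"},"hand":{"type":"number"}},"required":["steps"]}

```bash
ls; mkdir -p pics; python3 - <<'E'
from bench import arm, cams
import cv2
for n in ("scene","top"):
    cv2.imwrite(f"pics/{n}0.png",cams.read_camera(n)[...,::-1])
    p=cams.camera_params(n); print(n,p)
s=arm.get_state(); print(s)
E
```

```text
pics
scene {'fx': 582.9247147712058, 'fy': 582.9247147712058, 'cx': 316.6425304401826, 'cy': 220.77987773830824, 'distortion': array([-0.1143914,  0.       ,  0.       ,  0.       ,  0.       ]), 'R': array([[-0.57606022,  0.8172885 , -0.01393273],
       [ 0.47537589,  0.32110198, -0.81909174],
       [-0.66496044, -0.47846945, -0.57349333]]), 't': array([ 0.34497284, -0.12915019,  1.72025381])}
top {'fx': 612.8547552988701, 'fy': 612.8547552988701, 'cx': 318.678494118827, 'cy': 237.79617965618675, 'distortion': array([0.06850133, 0.        , 0.        , 0.        , 0.        ]), 'R': array([[-0.01378856, -0.9998463 ,  0.01082791],
       [-0.99595544,  0.01277176, -0.08893621],
       [ 0.08878425, -0.01201042, -0.99597847]]), 't': array([-0.04872508,  0.5158056 ,  1.74861825])}
{'time_s': 0.1, 'joints': array([-1.46301344e+00,  5.33233668e-02,  1.61415636e+00,  4.24877327e-06,
        1.47600631e+00, -1.19002752e-01]), 'joint_vel': array([ 0.00041635, -0.00246918, -0.00285015,  0.00031061, -0.00087706,
        0.00201823]), 'joint_efforts': array([-2.44549719e-04, -3.94901884e+01, -3.71362209e+01, -1.00209220e-04,
        3.95140683e-03,  9.91248726e-06]), 'tool_pos': array([ 0.14046781, -0.60843053,  0.23016599]), 'ee_rot': array([-9.46665298e-04,  9.93577497e-01,  1.13149726e-01,  7.42547399e-06]), 'wrist_force': array([0.75787237, 0.54730115, 0.44814699]), 'wrist_torque': array([-0.08217271,  0.0185265 , -0.03700291]), 'finger_gap': 0.9979443979968232}
```

View pics/scene0.png

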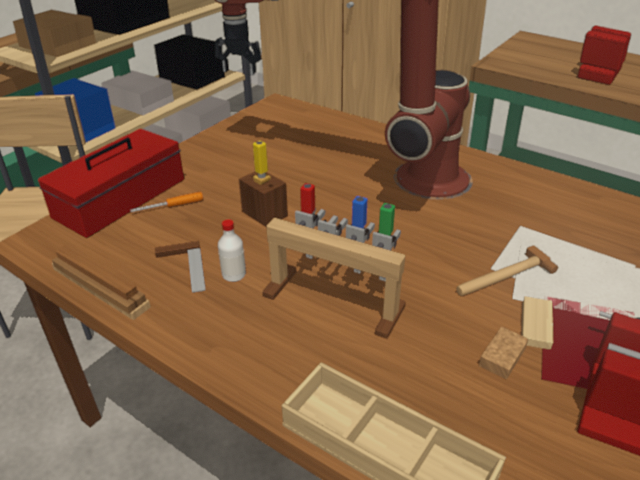

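View pics/top0.png

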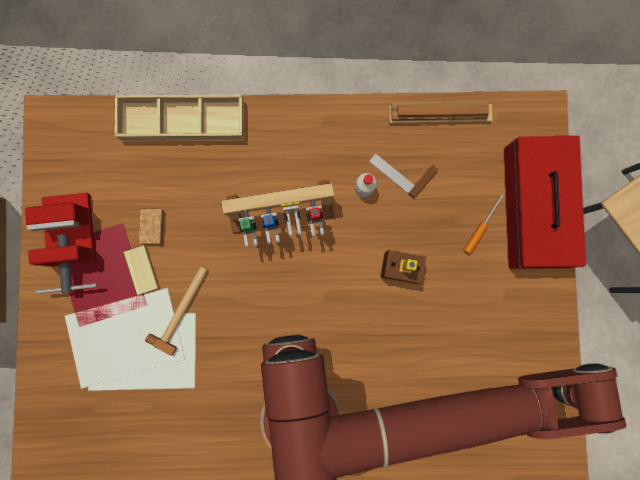

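Both views show the block with the yellow chisel (scene 261,160; top 409,265). The rack faces the robot, with the empty hook at top (292,215). Red hangs on one side of it (top 315,213), blue and green on the other (270,220 and 247,224).

```bash
cat > h.py <<'E'
import numpy as np, cv2
from bench import arm, cams
def ray(p,uv):
    K=np.array([[p['fx'],0,p['cx']],[0,p['fy'],p['cy']],[0,0,1]])
    n=cv2.undistortPoints(np.array(uv,float).reshape(-1,1,2),K,np.array(p['distortion']))[:,0]
    d=np.c_[n,np.ones(len(n))]@p['R']; c=-p['R'].T@p['t']
    return c,d
def onz(p,uv,z):
    c,d=ray(p,uv); return c+d*((z-c[2])/d[:,2])[:,None]
def proj(p,X):
    K=np.array([[p['fx'],0,p['cx']],[0,p['fy'],p['cy']],[0,0,1]])
    return cv2.projectPoints(np.array(X,float).reshape(-1,3),cv2.Rodrigues(p['R'])[0],p['t'],K,np.array(p['distortion']))[0][:,0]
H={'red':(0,8),'yellow':(24,32),'green':(50,80),'blue':(100,125)}
def mask(im,c,box=None,smin=130,vmin=60):
    h=cv2.cvtColor(im,cv2.COLOR_RGB2HSV); a,b=H[c]
    m=cv2.inRange(h,(a,smin,vmin),(b,255,255))
    if c=='red': m|=cv2.inRange(h,(174,smin,vmin),(180,255,255))
    if box:
        z=np.zeros_like(m); x0,y0,x1,y1=box; z[y0:y1,x0:x1]=255; m&=z
    return m
def blob(m):
    n,l,s,c=cv2.connectedComponentsWithStats(m); i=1+s[1:,4].argmax(); return c[i],s[i],(l==i)
E
python3 - <<'E'
from h import *
it=cv2.imread('pics/top0.png')[...,::-1]; p=cams.camera_params('top')
for c,b,z in (('yellow',(390,245,430,285),.215),('red',(300,195,335,235),.242),('blue',(255,205,285,235),.242),('green',(235,210,262,240),.242),('yellow',(275,190,305,220),.16)):
    ce,s,m=blob(mask(it,c,b)); print(c,ce,s,onz(p,[ce],z)[0].round(4))
print('rail ends',onz(p,[(223,206),(333,190),(222,198),(332,184)],.172).round(3))
w=cams.camera_params('wrist');s=arm.get_state()
from scipy.spatial.transform import Rotation as R
q=s['ee_rot'];T=R.from_quat(q,scalar_first=True).as_matrix()
print('cam in tool',(T.T@(-w['R'].T@w['t']-s['tool_pos'])).round(4),(w['R']@T).round(3),w['fx'],w['cx'],w['cy'])
cv2.imwrite('pics/c.png',cv2.resize(it[150:310,200:460,::-1],(780,480),interpolation=cv2.INTER_CUBIC))
E
```

```text
yellow [409.41489362 264.35106383] [402 259  15  11  94] [ 0.4266 -0.2852  0.215 ]
red [314.91752577 214.12371134] [309 208  12  13  97] [ 0.5561 -0.0442  0.242 ]
blue [269.12222222 221.7       ] [263 215  12  13  90] [0.5382 0.0721 0.242 ]
green [245.89333333 225.45333333] [240 219  12  12  75] [0.5293 0.1309 0.242 ]
yellow [289.61538462 203.66666667] [281 202  19   5  39] [0.5957 0.0226 0.16  ]
rail ends [[ 0.59   0.199  0.172]
 [ 0.629 -0.094  0.172]
 [ 0.611  0.201  0.172]
 [ 0.645 -0.091  0.172]]
cam in tool [ 0.0676 -0.0002 -0.143 ] [[ 0.001  1.     0.001]
 [-0.963  0.001 -0.268]
 [-0.268 -0.001  0.963]] 343.13695416871354 320.54308379385645 240.23755040275762
```

View pics/c.png

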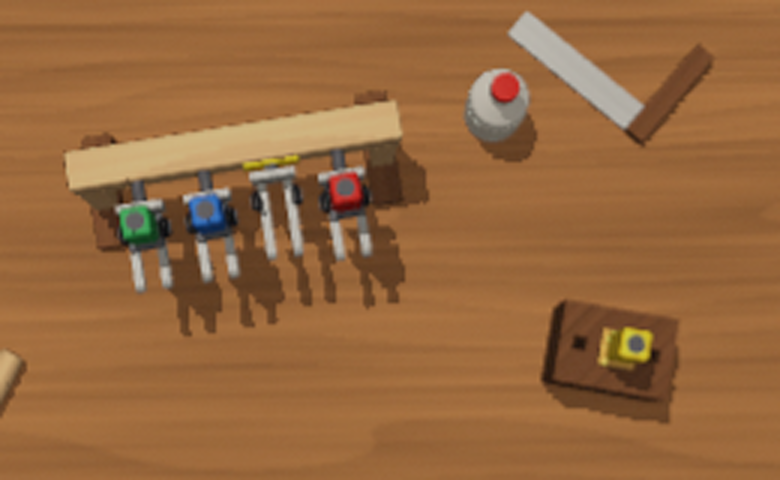

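The crop shows the grey end caps on the handle tops: yellow (635,344), red (345,188), blue (205,210), green (135,222). The fork opens toward the robot, with the yellow patch behind it at (271,163).

```bash
cat >> h.py <<'E'
from scipy.spatial.transform import Rotation as Rn
def delta(target,yawx):
    """in-place turn about tool axes (deg), then shift (mm) in the turned tool frame; tool down with tool x at yaw"""
    s=arm.get_state(); T=Rn.from_quat(s['ee_rot'],scalar_first=True)
    y=np.radians(yawx); G=Rn.from_matrix(np.array([[np.cos(y),np.sin(y),0],[np.sin(y),-np.cos(y),0],[0,0,-1]]))
    print('t',s['time_s'],'turn',(T.inv()*G).as_rotvec(degrees=True).round(2),'then shift mm',(1000*G.inv().apply(np.array(target)-s['tool_pos'])).round(2))
E
python3 - <<'E'
from h import *
p=cams.camera_params('top')
print(onz(p,[(411.7,264.7)],.215).round(4)); 
r=onz(p,[(315,212.7),(268.3,220),(245,224)],.242);print(r.round(4), np.degrees(np.arctan2(*((r[2]-r[0])[:2]*[-1,1]))))
bl=onz(p,np.array([(567,303),(678,320)])/3+[200,150],.105);print(bl.round(4),np.degrees(np.arctan2(*((bl[0]-bl[1])[:2]*[-1,1]))))
delta([.425,-.288,.30],81.3)
E
```

```text
[[ 0.4256 -0.2911  0.215 ]]
[[ 0.5598 -0.0445  0.242 ]
 [ 0.5426  0.0742  0.242 ]
 [ 0.5331  0.1331  0.242 ]] 8.547553762660227
[[ 0.4689 -0.2477  0.105 ]
 [ 0.452  -0.3489  0.105 ]] -9.471790347816032
t 0.1 turn [ -0.09  -0.08 -68.31] then shift mm [359.78 232.79 -69.83]
```

>>> drive_tool --steps "0 0 -9 0 0 -8.54;0 0 -9 0 0 -8.54;0 0 -9 0 0 -8.54;0 0 -9 0 0 -8.54;0 0 -9 0 0 -8.54;0 0 -9 0 0 -8.54;0 0 -8 0 0 -8.54;0 0 -8 0 0 -8.54;36 23 0 0 0 0;36 23 0 0 0 0;36 23 0 0 0 0;36 23 0 0 0 0;36 23 0 0 0 0;36 23 0 0 0 0;36 23 0 0 0 0;36 24 0 0 0 0;36 24 0 0 0 0;36 24 0 0 0 0" --hand 1

```text
time_s: 1.9
tool_pos: [0.4259, -0.2866, 0.3009]
ee_rot: [-0.0, 0.759, 0.651, -0.0]
wrist_force: [1.1, -0.3, 0.2]
finger_gap: 1.0
```

>>> drive_tool --steps "0 0 0 0 0 0;0 0 0 0 0 0;0 0 0 0 0 0"

```text
time_s: 2.2
tool_pos: [0.4246, -0.2889, 0.3009]
ee_rot: [-0.0, 0.759, 0.651, -0.0]
wrist_force: [-0.8, -0.7, -0.2]
finger_gap: 1.0
```

```bash
python3 - <<'E'
from h import *
im=cams.read_camera('wrist');p=cams.camera_params('wrist');import pickle;pickle.dump(p,open('w1.pkl','wb'))
cv2.imwrite('pics/w1.png',im[...,::-1])
print(proj(p,[[.4256,-.291,.215]])); delta([.425,-.288,.30],81.3)
E
```

```text
[[323.09750662 248.81642985]]
t 2.25 turn [-0.03  0.   -0.08] then shift mm [1.22 0.34 1.02]
```

View pics/w1.png

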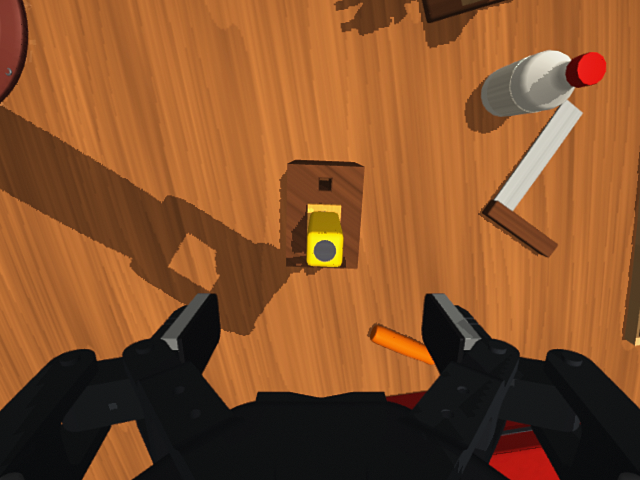

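The wrist view shows the end cap at (325,250), on the jaw centre line. The block's top corners are near (288,166), (363,166), (357,268) and (286,267).

```bash
python3 - <<'E'
from h import *;import pickle
p=pickle.load(open('w1.pkl','rb'));im=cv2.imread('pics/w1.png')[...,::-1].copy()
roi=im[235:268,308:343]; g=cv2.inRange(cv2.cvtColor(roi,cv2.COLOR_RGB2HSV),(0,0,0),(180,110,130))
c,s,_=blob(g);c=c+[308,235];print(c,s,onz(p,[c],.215).round(4))
m=mask(im,'yellow',(290,190,360,280),150,60);_,s,mm=blob(m);print(s)
ys,xs=np.nonzero(mm)
# left/right edges of the top face (rows 240..260)
for r in (245,250,255,260): x=xs[ys==r];print(r,x.min(),x.max())
b=onz(p,[(288,166),(363,166),(357,268),(286,267)],.105);print(b.round(4))
for i,j in((3,0),(2,1)):d=b[j]-b[i];print(np.degrees(np.arctan2(-d[0],d[1])))
for i,j in((0,1),(3,2)):d=b[j]-b[i];print(np.degrees(np.arctan2(d[1],d[0])),np.linalg.norm(d))
cv2.imwrite('pics/w1c.png',cv2.resize(im[150:290,260:390,::-1],(650,700)[:2][::1] if 0 else (557,600),interpolation=cv2.INTER_CUBIC))
E
```

```text
[324.45810056 250.30446927] [  6   5  22  21 358] [[ 0.4264 -0.2922  0.215 ]]
[307 232  36  35 764]
245 308 342
250 308 341
255 307 341
260 307 341
[[ 0.4001 -0.236   0.105 ]
 [ 0.4721 -0.247   0.105 ]
 [ 0.4532 -0.3503  0.105 ]
 [ 0.3797 -0.3379  0.105 ]]
-11.31069162591201
-10.343906261325607
-8.718791384535852 0.07276483639379516
-9.567774227202385 0.0744964359190735
```

View pics/w1c.png

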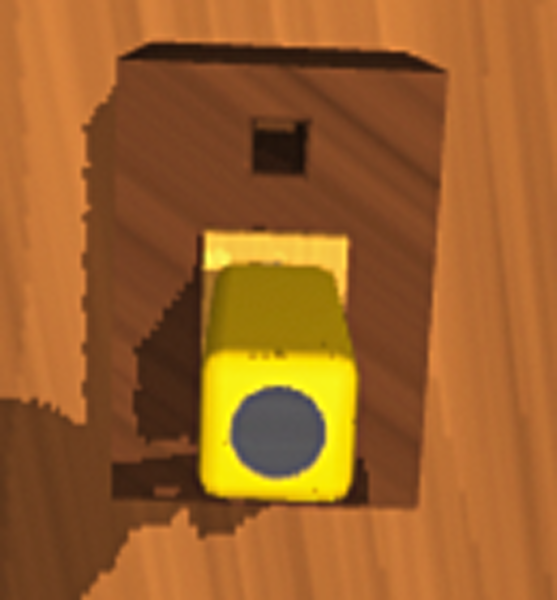

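```bash
python3 - <<'E'
from h import *
delta([.4264,-.2923,.156],79.4)
E
```

```text
t 2.25 turn [-0.03  0.    1.82] then shift mm [ -2.74   2.47 145.02]
```

>>> drive_tool --steps "-2.7 2.5 0 0 0 1.8;0 0 25 0 0 0;0 0 25 0 0 0;0 0 25 0 0 0;0 0 25 0 0 0;0 0 25 0 0 0;0 0 20 0 0 0;0 0 0 0 0 0;0 0 0 0 0 0;0 0 0 0 0 0"

```text
time_s: 3.25
tool_pos: [0.4278, -0.2924, 0.1581]
ee_rot: [0.001, 0.769, 0.639, 0.0]
wrist_force: [-0.0, -0.6, 0.3]
finger_gap: 1.004
```

>>> drive_tool --steps "0 0 0 0 0 0;0 0 0 0 0 0;0 0 0 0 0 0;0 0 0 0 0 0;0 0 0 0 0 0;0 0 0 0 0 0;0 0 0 0 0 0;0 0 0 0 0 0;0 0 0 0 0 0;0 0 0 0 0 0" --hand 0

```text
time_s: 4.25
tool_pos: [0.4273, -0.2914, 0.1567]
ee_rot: [0.0, 0.769, 0.64, -0.0]
wrist_force: [-1.3, 1.0, 5.9]
finger_gap: 0.297
```

```bash
python3 - <<'E'
from h import *
delta([.4264,-.2923,.156],79.4)
s=arm.get_state();print(s['finger_gap']*85,s['wrist_force'],s['wrist_torque'])
E
```

```text
t 4.25 turn [0.   0.01 0.12] then shift mm [-1.05 -0.75  0.67]
25.270068499974993 [-1.27786769  0.97290863  5.85050522] [0.16910723 0.28691202 0.00042155]
```

>>> drive_tool --steps "0 0 -5 0 0 0;0 0 -10 0 0 0;0 0 -15 0 0 0;0 0 -20 0 0 0;0 0 -20 0 0 0;0 0 -20 0 0 0;0 0 -20 0 0 0;0 0 -20 0 0 0;0 0 -14 0 0 0;0 0 0 0 0 0;0 0 0 0 0 0;0 0 0 0 0 0"

```text
time_s: 5.45
tool_pos: [0.4269, -0.2909, 0.2988]
ee_rot: [-0.001, 0.769, 0.64, -0.0]
wrist_force: [-0.1, 0.0, -1.8]
finger_gap: 0.294
```

```bash
python3 - <<'E'
from h import *
delta([.452,0,.30],98.5)
s=arm.get_state();print(s['finger_gap']*85,s['wrist_force'],s['wrist_torque'])
E
```

```text
t 5.45 turn [ -0.1   -0.09 -18.99] then shift mm [284.03  67.87  -1.2 ]
24.979695254686916 [-0.11164162  0.03307749 -1.84540694] [-0.0341367  -0.03292026  0.01469917]
```

>>> drive_tool --steps "0 0 0 0 0 -5;0 0 0 0 0 -5;0 0 0 0 0 -5;0 0 0 0 0 -4;14 4 0 0 0 0;28 7 0 0 0 0;35 8 0 0 0 0;35 8 0 0 0 0;35 8 0 0 0 0;35 8 0 0 0 0;35 8 0 0 0 0;35 8 0 0 0 0;20 5 0 0 0 0;12 4 0 0 0 0;0 0 0 0 0 0;0 0 0 0 0 0;0 0 0 0 0 0;0 0 0 0 0 0"

```text
time_s: 7.25
tool_pos: [0.4525, -0.0013, 0.3002]
ee_rot: [-0.0, 0.653, 0.757, -0.0]
wrist_force: [-0.2, -0.1, -1.8]
finger_gap: 0.297
```

```bash
python3 - <<'E'
from h import *
im=cams.read_camera('wrist');p=cams.camera_params('wrist');import pickle;pickle.dump(p,open('w2.pkl','wb'))
cv2.imwrite('pics/w2.png',im[...,::-1])
delta([.452,0,.30],98.5)
s=arm.get_state();print(s['wrist_force'],s['wrist_torque'])
E
```

```text
t 7.3 turn [-0.01  0.   -0.08] then shift mm [ 1.27 -0.31  0.25]
[-0.24976706  0.22573407 -1.17097334] [-0.00227656 -0.04045549 -0.02651215]
```

View pics/w2.png

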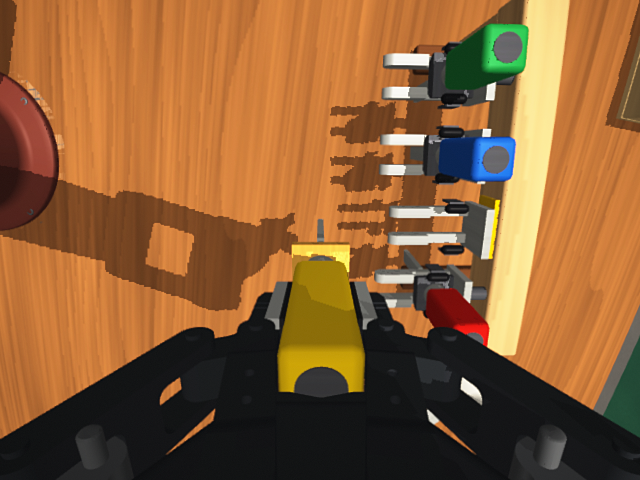

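The wrist view shows the empty fork's prongs at rows about 211 and 239, with tips at column 389. The neighbours' tips are at 375–383, so this hook stands farther back than nominal. The held chisel's collar shows at columns 292–350, row 244.

```bash
python3 - <<'E'
from h import *;import pickle
p=pickle.load(open('w2.pkl','rb'));im=cv2.imread('pics/w2.png')[...,::-1]
hsv=cv2.cvtColor(im,cv2.COLOR_RGB2HSV)
m=cv2.inRange(hsv,(0,0,120),(180,60,255))
yaw=np.radians(8.5); ex=np.array([np.cos(yaw),np.sin(yaw)]);ey=np.array([-ex[1],ex[0]]); seat=np.array([.5511,.0147])
def rk(X): d=X[:,:2]-seat; return np.c_[d@ex,d@ey]*1000
def prong(r0,r1):
    mm=m[r0:r1]
    e=[]
    for c in range(396,440,6):
        y=np.nonzero(mm[:,c])[0]+r0; e.append((c,y.min()-.5,y.max()+.5))
    e=np.array(e); return e, np.nonzero(mm.sum(0)>3*255)[0].min()
ctr=[]
for n,(a,b) in {'up':(203,222),'lo':(230,248),'blueU':(132,150),'blueL':(160,180),'greenU':(52,72),'greenL':(84,103)}.items():
    e,tip=prong(a,b); mid=np.c_[e[:,0],e[:,1:].mean(1)]
    X=rk(onz(p,mid,.157)); k=np.polyfit(X[:,0],X[:,1],1); T=rk(onz(p,[(tip,mid[0,1])],.157))[0]
    print(n,'tip',tip,T.round(1),'y at tip',X[0].round(1),'far',X[-1].round(1),'slope deg',np.degrees(k[0]).round(2))
    print('  width px',(e[:,2]-e[:,1]).round(1))
ce=[]
for c,(x0,y0,x1,y1) in {'g':(490,28,525,70),'b':(475,140,515,180)}.items():
    g=cv2.inRange(hsv[y0:y1,x0:x1],(0,0,0),(180,110,140));q,s,_=blob(g);q=q+[x0,y0];print(c,q,s,rk(onz(p,[q],.242)).round(1),onz(p,[q],.242).round(4))
s=arm.get_state();T=Rn.from_quat(s['ee_rot'],scalar_first=True)
print('collar corners pred',proj(p,s['tool_pos']+T.apply(np.array([[.016,-.016,.038],[.016,.016,.038],[.016,-.016,.051],[.016,.016,.051],[-.013,-.013,-.059],[-.013,.013,-.059]]))).round(1))
cv2.imwrite('pics/w2c.png',cv2.resize(im[180:290,270:510,::-1],(792,363),interpolation=cv2.INTER_CUBIC))
E
```

```text
up tip 391 [-40.3  12.1] y at tip [-36.1  12.1] far [-0.2 13.4] slope deg 2.18
  width px [10. 10. 10. 10. 10. 10.  9.  9.]
lo tip 317 [-103.2  -11.7] y at tip [-34.7 -11.7] far [ 1.9 -9.9] slope deg 2.96
  width px [10. 10. 10. 10. 10. 11. 10. 10.]
blueU tip 382 [-50.6  72.2] y at tip [-39.3  72.3] far [-5.  71.4] slope deg 0.31
  width px [11. 11. 11. 11. 11.  1.  8.  2.]Traceback (most recent call last):
  File "<stdin>", line 15, in <module>
  File "<stdin>", line 11, in prong
    return umr_minimum(a, axis, None, out, keepdims, initial, where)
ValueError: zero-size array to reduction operation minimum which has no identity
```

```bash
cat > rk.py <<'E'
from h import *;import pickle
p=pickle.load(open('w2.pkl','rb'));im=cv2.imread('pics/w2.png')[...,::-1]
hsv=cv2.cvtColor(im,cv2.COLOR_RGB2HSV)
yaw=np.radians(8.5); ex=np.array([np.cos(yaw),np.sin(yaw)]);ey=np.array([-ex[1],ex[0]]); seat=np.array([.5511,.0147])
def rk(X): d=X[:,:2]-seat; return np.c_[d@ex,d@ey]*1000
E
python3 - <<'E'
from rk import *
g=cv2.GaussianBlur(hsv[...,1].astype(float)*-1,(1,1),0)  # steel = low saturation
def sub(col,a,b):   # subpixel rows of rising/falling edge of (-sat) in rows a..b
    v=g[a:b,col]; th=(v.max()+v.min())/2; i=np.nonzero(v>th)[0]; u,w=i.min(),i.max()
    return a+u-(v[u]-th)/(v[u]-v[u-1]), a+w+(v[w]-th)/(v[w]-v[w+1])
for n,(a,b) in {'up':(200,224),'lo':(228,250),'blU':(129,152),'blL':(158,182),'grU':(50,74),'grL':(82,105)}.items():
    cs=np.arange(394,422,2); e=np.array([sub(c,a,b) for c in cs])
    X=rk(onz(p,np.c_[cs,e.mean(1)],.157)); k=np.polyfit(X[:,0],X[:,1],1)
    row=g[int(e.mean()),370:410]; tip=370+np.nonzero(row>(row.max()+row.min())/2)[0].min()
    print(n,'tip',tip,rk(onz(p,[(tip-.5,e.mean())],.157)).round(1),'y(-30) %.2f'%np.polyval(k,-30),'slope %.2f'%np.degrees(k[0]),'width',(e[:,1]-e[:,0]).mean().round(1))
for c,(x0,y0,x1,y1) in {'g':(490,28,525,70),'b':(475,140,515,180)}.items():
    q,s,_=blob(cv2.inRange(hsv[y0:y1,x0:x1],(0,0,0),(180,110,140)));q=q+[x0,y0];X=onz(p,[q],.242);print(c,q,s,rk(X).round(1))
s=arm.get_state();T=Rn.from_quat(s['ee_rot'],scalar_first=True)
print('collar pred',proj(p,s['tool_pos']+T.apply(np.array([[.016,-.016,.038],[.016,.016,.038],[.016,-.016,.051],[.016,.016,.051],[-.013,-.013,-.059],[-.013,.013,-.059]]))).round(1).tolist())
cv2.imwrite('pics/w2c.png',cv2.resize(im[180:290,270:510,::-1],(792,363),interpolation=cv2.INTER_CUBIC))
E
```

```text
up tip 389 [[-42.5  13. ]] y(-30) 12.99 slope -0.21 width 12.5
lo tip 388 [[-42.2 -10.3]] y(-30) -10.34 slope 0.00 width 13.4Traceback (most recent call last):
  File "<stdin>", line 7, in <module>
  File "<stdin>", line 5, in sub
IndexError: index 23 is out of bounds for axis 0 with size 23
```

```bash
python3 - <<'E'
from rk import *
g=-hsv[...,1].astype(float)
for n,(a,b) in {'up':(200,224),'lo':(228,250),'blU':(127,154),'blL':(156,184)}.items():
    cs=np.arange(394,424,2); lo=[]; hi=[]
    for c in cs:
        v=g[a:b,c]; th=(v.max()+v.min())/2; i=np.nonzero(v>th)[0]; w=min(i.max(),len(v)-2)
        lo.append(a+w+(v[w]-th)/(v[w]-v[w+1])); hi.append(a+i.min()-.5)
    X=rk(onz(p,np.c_[cs,lo],.157)); Y=rk(onz(p,np.c_[cs,hi],.157)); k=np.polyfit(X[:,0],X[:,1],1)
    print(n,'-y edge %.2f'%X[:,1].mean(),'slope %.2f'%np.degrees(k[0]),'+y edge %.2f'%Y[:,1].mean())
for c,(x0,y0,x1,y1) in {'g':(490,28,525,70),'b':(475,140,515,180)}.items():
    q,s,_=blob(cv2.inRange(hsv[y0:y1,x0:x1],(0,0,0),(180,110,140)));q=q+[x0,y0];X=onz(p,[q],.242);print(c,q,s,rk(X).round(1))
s=arm.get_state();T=Rn.from_quat(s['ee_rot'],scalar_first=True);print('tcp rack',rk(s['tool_pos'][None]))
print('collar pred',proj(p,s['tool_pos']+T.apply(np.array([[.016,-.016,.038],[.016,.016,.038],[.016,-.016,.051],[.016,.016,.051],[-.013,-.013,-.059],[-.013,.013,-.059]]))).round(1).tolist())
cv2.imwrite('pics/w2c.png',cv2.resize(im[180:290,270:510,::-1],(792,363),interpolation=cv2.INTER_CUBIC))
E
```

```text
up -y edge 7.59 slope -0.37 +y edge 18.09
lo -y edge -16.37 slope -0.25 +y edge -4.56
 ** On entry to DLASCL parameter number  4 had an illegal value
 ** On entry to DLASCL parameter number  4 had an illegal value
 ** On entry to DLASCL parameter number  4 had an illegal value
 ** On entry to DLASCL parameter number  4 had an illegal value
 ** On entry to DLASCL parameter number  5 had an illegal value
 ** On entry to DLASCL parameter number  4 had an illegal value<stdin>:7: RuntimeWarning: divide by zero encountered in scalar divide
Traceback (most recent call last):
numpy.linalg.LinAlgError: SVD did not converge in Linear Least Squares
```

```bash
python3 - <<'E'
from rk import *
s=arm.get_state();T=Rn.from_quat(s['ee_rot'],scalar_first=True);print('tcp rack',rk(s['tool_pos'][None]))
print('collar pred',proj(p,s['tool_pos']+T.apply(np.array([[.016,-.016,.038],[.016,.016,.038],[.012,-.016,.051],[.012,.016,.051],[-.013,-.013,-.059],[-.013,.013,-.059]]))).round(1).tolist())
cv2.imwrite('pics/w2c.png',cv2.resize(im[215:275,275:370,::-1],(760,480),interpolation=cv2.INTER_NEAREST))
E
```

```text
tcp rack [[-99.878567    -1.15625602]]
collar pred [[291.7, 243.6], [350.0, 243.6], [293.7, 244.0], [348.1, 244.0], [278.1, 423.2], [363.6, 423.3]]
```

View pics/w2c.png

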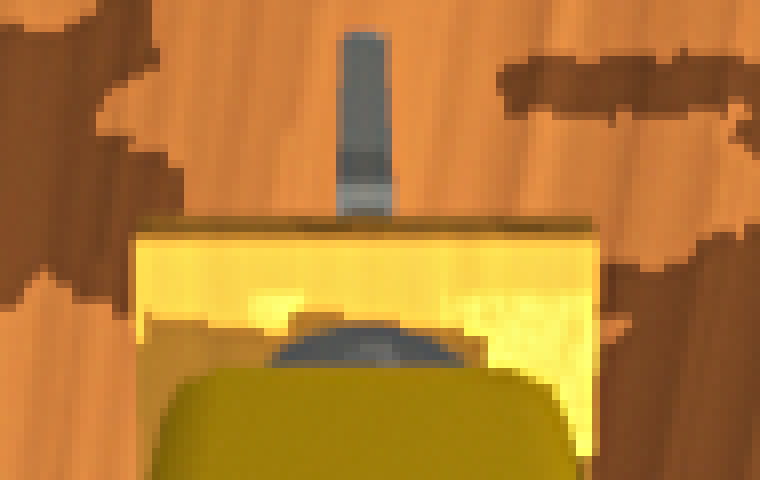

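The crop shows the collar centred on the jaw axis at columns 291.9–349.8, as predicted, with its +x edge at row 244.75.

```bash
python3 - <<'E'
from rk import *
print('chisel y rack', rk(onz(p,[(320.8,244.75)],.262))-[0,16], 'z.2615',rk(onz(p,[(320.8,244.75)],.2612))-[0,16])
for i in range(3): s=arm.get_state();print(rk(s['tool_pos'][None]),s['tool_pos'][2])
E
```

```text
chisel y rack [[-99.90716073  -1.89963595]] z.2615 [[-99.90741027  -2.13199764]]
[[-99.878567    -1.15625602]] 0.30025295277145625
[[-99.878567    -1.15625602]] 0.30025295277145625
[[-99.878567    -1.15625602]] 0.30025295277145625
```

>>> drive_tool --steps "1.8 0 10 0 0 0.2;0 0 15 0 0 0;0 0 15 0 0 0;0 0 15 0 0 0;0 0 12 0 0 0;0 0 7 0 0 0;0 10 0 0 0 0;0 15 0 0 0 0;0 10 0 0 0 0;0 0 0 0 0 0;0 0 0 0 0 0;0 0 0 0 0 0;0 0 0 0 0 0"

```text
time_s: 8.6
tool_pos: [0.4866, 0.0064, 0.2264]
ee_rot: [0.0, 0.654, 0.756, 0.0]
wrist_force: [-0.7, 0.3, -2.0]
finger_gap: 0.303
```

```bash
python3 - <<'E'
from rk import *
im=cams.read_camera('wrist');p=cams.camera_params('wrist');pickle.dump(p,open('w3.pkl','wb'))
cv2.imwrite('pics/w3.png',im[...,::-1])
cv2.imwrite('pics/w3c.png',cv2.resize(im[180:300,260:420,::-1],(800,600),interpolation=cv2.INTER_NEAREST))
s=arm.get_state();print(rk(s['tool_pos'][None]),s['tool_pos'][2],s['wrist_force'])
delta(s['tool_pos'],98.2)
E
```

```text
[[-64.99265859   1.32818368]] 0.2263914680779452 [-0.46637277  0.87062991 -1.99038237]
t 8.65 turn [0.01 0.01 0.11] then shift mm [0. 0. 0.]
```

View pics/w3c.png

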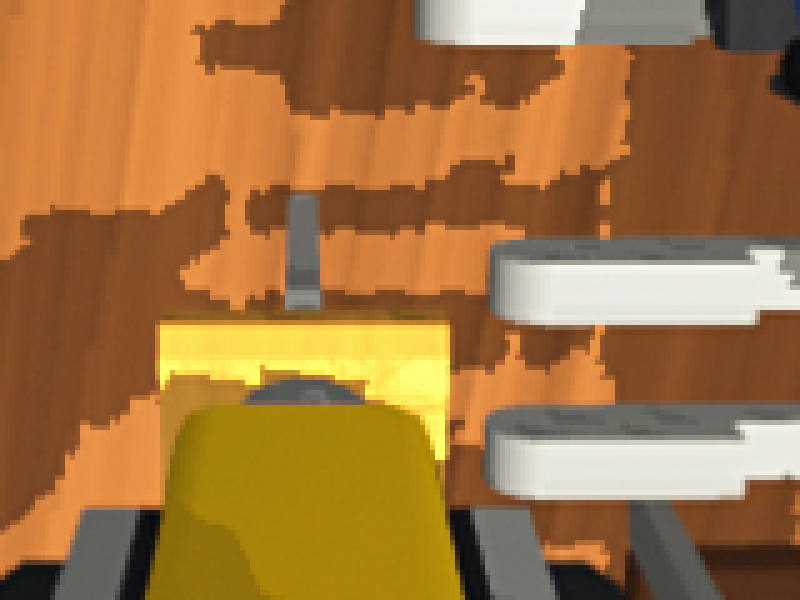

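The close view shows the prongs' −y top edges at rows 244.3 and 279.1, and the collar's +x edge at row 243.7.

```bash
python3 - <<'E'
from rk import *
p=pickle.load(open('w3.pkl','rb'))
yaw=np.radians(8.2); ex=np.array([np.cos(yaw),np.sin(yaw)]);ey=np.array([-ex[1],ex[0]])
import rk as r; r.ex,r.ey=ex,ey
print('prong edges',rk(onz(p,[(370,244.3),(370,279.1),(410,244.3),(407,279.1)],.157)).round(2),'expect fork centre+8,-16')
print('chisel',(rk(onz(p,[(320.6,243.7)],.188))-[0,16]).round(2))
print('tips',rk(onz(p,[(260+492/5,236),(260+487/5,270)],.157)).round(2))
s=arm.get_state();print(rk(s['tool_pos'][None]))
E
```

```text
prong edges [[-33.31   7.59]
 [-32.3  -16.47]
 [ -7.36   7.65]
 [ -7.59 -16.47]] expect fork centre+8,-16
chisel [[-65.18   0.81]]
tips [[-40.98  13.1 ]
 [-40.89 -10.05]]
[[-64.998722     0.98786626]]
```

>>> drive_tool --steps "-1.1 4 0 0 0 0.1;0 6 0 0 0 0;0 8 0 0 0 0;0 8 0 0 0 0;0 8 0 0 0 0;0 8 0 0 0 0;0 8 0 0 0 0;0 6 0 0 0 0;0 4 0 0 0 0;0 2 0 0 0 0;0 1 0 0 0 0;0 0 0 0 0 0;0 0 0 0 0 0;0 0 0 0 0 0"

```text
time_s: 10.05
tool_pos: [0.5492, 0.0143, 0.2264]
ee_rot: [0.0, 0.655, 0.756, 0.0]
wrist_force: [-0.4, -0.1, -1.4]
finger_gap: 0.297
```

>>> drive_tool --steps "0 1 0 0 0 0;0 1 0 0 0 0;0 1 0 0 0 0;0 1 0 0 0 0;0 0 0 0 0 0"

```text
time_s: 10.55
tool_pos: [0.5535, 0.0149, 0.2263]
ee_rot: [0.0, 0.655, 0.756, 0.0]
wrist_force: [-0.6, -0.5, -2.0]
finger_gap: 0.302
```

```bash
cat > st.py <<'E'
from rk import *
import rk as r
yaw=np.radians(8.2); r.ex=np.array([np.cos(yaw),np.sin(yaw)]);r.ey=np.array([-r.ex[1],r.ex[0]])
s=arm.get_state();F=s['wrist_force'];print('t',s['time_s'],'tcp rack',rk(s['tool_pos'][None]).round(2),'z',s['tool_pos'][2].round(4),'F rack',(F[:2]@r.ex).round(2),(F[:2]@r.ey).round(2),F[2].round(2),'M',s['wrist_torque'].round(2),'gap',s['finger_gap'].round(3))
delta(s['tool_pos'],98.2)
E
python3 st.py
```

```text
Traceback (most recent call last):
  File "st.py", line 4, in <module>
    s=arm.get_state();F=s['wrist_force'];print('t',s['time_s'],'tcp rack',rk(s['tool_pos'][None]).round(2),'z',s['tool_pos'][2].round(4),'F rack',(F[:2]@r.ex).round(2),(F[:2]@r.ey).round(2),F[2].round(2),'M',s['wrist_torque'].round(2),'gap',s['finger_gap'].round(3))
                                                                                                                                                                                                                                                 ^^^^^^^^^^^^^^^^^^^^^
AttributeError: 'float' object has no attribute 'round'
```

>>> drive_tool --steps "0 1 0 0 0 0;0 1 0 0 0 0;0 1 0 0 0 0;0 1 0 0 0 0;0 0 0 0 0 0"

```text
time_s: 11.05
tool_pos: [0.5574, 0.0155, 0.2263]
ee_rot: [-0.0, 0.655, 0.756, -0.0]
wrist_force: [0.3, -0.4, -1.3]
finger_gap: 0.293
```

>>> drive_tool --steps "0 0.5 0 0 0 0;0 0.5 0 0 0 0;0 0.5 0 0 0 0;0 0.5 0 0 0 0;0 0 0 0 0 0"

```text
time_s: 11.55
tool_pos: [0.5593, 0.0158, 0.2263]
ee_rot: [0.0, 0.655, 0.756, 0.0]
wrist_force: [-0.4, 0.7, -2.2]
finger_gap: 0.301
```

```bash
sed -i "s/s\['finger_gap'\].round(3)/s['finger_gap']/" st.py; python3 st.py
```

```text
t 11.55 tcp rack [[ 8.28 -0.08]] z 0.2263 F rack -0.31 0.8 -2.18 M [-0.05 -0.02  0.  ] gap 0.30097865008621316
t 11.55 turn [0.   0.   0.01] then shift mm [0. 0. 0.]
```

>>> drive_tool --steps "0 0.5 0 0 0 0;0 0.5 0 0 0 0;0 0.5 0 0 0 0;0 0.5 0 0 0 0;0 0 0 0 0 0"

```text
time_s: 12.05
tool_pos: [0.5613, 0.0161, 0.2263]
ee_rot: [0.0, 0.655, 0.756, 0.0]
wrist_force: [-0.5, 0.1, -2.3]
finger_gap: 0.3
```

>>> drive_tool --steps "0 0.4 0 0 0 0;0 0.3 0 0 0 0;0 0.3 0 0 0 0;0 0 0 0 0 0"

```text
time_s: 12.45
tool_pos: [0.5623, 0.0162, 0.2263]
ee_rot: [0.0, 0.655, 0.756, 0.0]
wrist_force: [-0.4, -0.0, -2.0]
finger_gap: 0.298
```

>>> drive_tool --steps "0 0.3 0 0 0 0;0 0.3 0 0 0 0;0 0 0 0 0 0"

```text
time_s: 12.75
tool_pos: [0.5629, 0.0163, 0.2263]
ee_rot: [0.0, 0.655, 0.756, 0.0]
wrist_force: [-0.8, 0.1, -2.2]
finger_gap: 0.298
```

Now at about x = +12 with no contact yet, so I keep feeling in small steps.

>>> drive_tool --steps "0 0.4 0 0 0 0;0 0.4 0 0 0 0;0 0 0 0 0 0"

```text
time_s: 13.05
tool_pos: [0.5637, 0.0164, 0.2263]
ee_rot: [0.0, 0.655, 0.756, -0.0]
wrist_force: [0.2, -0.8, -1.5]
finger_gap: 0.3
```

>>> drive_tool --steps "0 0.4 0 0 0 0;0 0.4 0 0 0 0;0 0 0 0 0 0"

```text
time_s: 13.35
tool_pos: [0.564, 0.0165, 0.2263]
ee_rot: [-0.0, 0.655, 0.756, -0.001]
wrist_force: [-2.3, -1.2, -0.2]
finger_gap: 0.301
```

>>> drive_tool --steps "0 0.4 0 0 0 0;0 0 0 0 0 0"

```text
time_s: 13.55
tool_pos: [0.5641, 0.0165, 0.2263]
ee_rot: [-0.001, 0.655, 0.756, -0.001]
wrist_force: [-4.4, -0.9, 1.0]
finger_gap: 0.296
```

Contact is clear: Fx is −4.4 N at TCP x about 0.564. I back off 2.5 mm to centre the axis in its window, then go down.

>>> drive_tool --steps "0 -1 0 0 0 0;0 -1 0 0 0 0;0 -0.5 0 0 0 0;0 0 0 0 0 0;0 0 0 0 0 0"

```text
time_s: 14.05
tool_pos: [0.5626, 0.0163, 0.2264]
ee_rot: [0.0, 0.655, 0.756, 0.0]
wrist_force: [-0.3, 0.2, -1.4]
finger_gap: 0.293
```

```bash
python3 st.py
```

```text
t 14.05 tcp rack [[11.57 -0.08]] z 0.2264 F rack -0.25 0.22 -1.43 M [-0.01 -0.01 -0.06] gap 0.2934186811691653
t 14.05 turn [0.04 0.   0.01] then shift mm [0. 0. 0.]
```

>>> drive_tool --steps "0 0 1 0 0 0;0 0 1 0 0 0;0 0 1 0 0 0;0 0 0 0 0 0"

```text
time_s: 14.45
tool_pos: [0.5622, 0.0163, 0.223]
ee_rot: [-0.0, 0.655, 0.756, -0.0]
wrist_force: [-0.1, 0.1, -1.5]
finger_gap: 0.297
```

>>> drive_tool --steps "0 0 0.7 0 0 0;0 0 0.7 0 0 0;0 0 0.6 0 0 0;0 0 0 0 0 0"

```text
time_s: 14.85
tool_pos: [0.5623, 0.0162, 0.2212]
ee_rot: [-0.0, 0.655, 0.756, -0.0]
wrist_force: [0.7, -0.7, -1.2]
finger_gap: 0.294
```

>>> drive_tool --steps "0 0 0.7 0 0 0;0 0 0.7 0 0 0;0 0 0.6 0 0 0;0 0 0 0 0 0"

```text
time_s: 15.25
tool_pos: [0.5623, 0.0162, 0.2192]
ee_rot: [-0.0, 0.655, 0.756, -0.0]
wrist_force: [-0.6, 0.4, -1.5]
finger_gap: 0.297
```

>>> drive_tool --steps "0 0 0.7 0 0 0;0 0 0.7 0 0 0;0 0 0.6 0 0 0;0 0 0 0 0 0"

```text
time_s: 15.65
tool_pos: [0.5623, 0.0164, 0.2173]
ee_rot: [-0.0, 0.655, 0.756, 0.0]
wrist_force: [-0.1, 1.5, -1.8]
finger_gap: 0.294
```

>>> drive_tool --steps "0 0 0.7 0 0 0;0 0 0.7 0 0 0;0 0 0.6 0 0 0;0 0 0 0 0 0"

```text
time_s: 16.05
tool_pos: [0.5626, 0.0163, 0.2159]
ee_rot: [0.0, 0.655, 0.756, 0.0]
wrist_force: [-0.6, 0.6, 2.6]
finger_gap: 0.301
```

>>> drive_tool --steps "0 0 0.5 0 0 0;0 0 0.5 0 0 0;0 0 0.5 0 0 0;0 0 0 0 0 0"

```text
time_s: 16.45
tool_pos: [0.5628, 0.0161, 0.2146]
ee_rot: [0.001, 0.655, 0.756, 0.0]
wrist_force: [-1.0, 1.2, 5.3]
finger_gap: 0.298
```

>>> drive_tool --steps "0 0 0.5 0 0 0;0 0 0.5 0 0 0;0 0 0.5 0 0 0;0 0 0 0 0 0"

```text
time_s: 16.85
tool_pos: [0.563, 0.0161, 0.2135]
ee_rot: [0.001, 0.655, 0.756, 0.001]
wrist_force: [-0.4, 1.2, 5.7]
finger_gap: 0.295
```

>>> drive_tool --steps "0 0 0.5 0 0 0;0 0 0.5 0 0 0;0 0 0.5 0 0 0;0 0 0 0 0 0"

```text
time_s: 17.25
tool_pos: [0.5629, 0.0162, 0.2112]
ee_rot: [0.001, 0.655, 0.756, 0.001]
wrist_force: [0.8, 1.0, 1.9]
finger_gap: 0.295
```

>>> drive_tool --steps "0 0 0.5 0 0 0;0 0 0.5 0 0 0;0 0 0.5 0 0 0;0 0 0 0 0 0"

```text
time_s: 17.65
tool_pos: [0.5623, 0.0162, 0.2088]
ee_rot: [-0.0, 0.655, 0.756, -0.0]
wrist_force: [2.2, 2.4, 0.2]
finger_gap: 0.299
```

>>> drive_tool --steps "0 0 0.5 0 0 0;0 0 0.5 0 0 0;0 0 0 0 0 0"

```text
time_s: 17.95
tool_pos: [0.5622, 0.0162, 0.2081]
ee_rot: [-0.0, 0.655, 0.756, -0.0]
wrist_force: [1.5, 0.3, 1.7]
finger_gap: 0.297
```

>>> drive_tool --steps "0 0 0.4 0 0 0;0 0 0.4 0 0 0;0 0 0 0 0 0"

```text
time_s: 18.25
tool_pos: [0.5621, 0.0162, 0.2074]
ee_rot: [-0.0, 0.655, 0.756, -0.0]
wrist_force: [-0.1, 0.6, 1.0]
finger_gap: 0.294
```

```bash
python3 st.py
```

```text
t 18.25 tcp rack [[11.15 -0.07]] z 0.2074 F rack 0.03 0.62 0.96 M [ 0.12 -0.13  0.02] gap 0.2941026672981667
t 18.25 turn [-0.03 -0.    0.01] then shift mm [0. 0. 0.]
```

>>> drive_tool --steps "0 0 0.5 0 0 0;0 0 0.5 0 0 0;0 0 0.5 0 0 0;0 0 0 0 0 0"

```text
time_s: 18.65
tool_pos: [0.5621, 0.0163, 0.2057]
ee_rot: [-0.0, 0.655, 0.756, -0.0]
wrist_force: [0.5, -0.2, 1.0]
finger_gap: 0.297
```

>>> drive_tool --steps "0 0 0.5 0 0 0;0 0 0.5 0 0 0;0 0 0.5 0 0 0;0 0 0 0 0 0"

```text
time_s: 19.05
tool_pos: [0.562, 0.0163, 0.2036]
ee_rot: [-0.0, 0.655, 0.756, -0.0]
wrist_force: [0.9, 0.1, -1.6]
finger_gap: 0.3
```

>>> drive_tool --steps "0 0 0.5 0 0 0;0 0 0.5 0 0 0;0 0 0 0 0 0"

```text
time_s: 19.35
tool_pos: [0.5619, 0.0163, 0.2026]
ee_rot: [-0.001, 0.655, 0.756, -0.0]
wrist_force: [0.2, 0.3, -4.8]
finger_gap: 0.298
```

>>> drive_tool --steps "0 0 0.4 0 0 0;0 0 0.4 0 0 0;0 0 0 0 0 0"

```text
time_s: 19.65
tool_pos: [0.562, 0.0162, 0.2023]
ee_rot: [-0.0, 0.655, 0.756, -0.0]
wrist_force: [-0.2, -0.1, -4.8]
finger_gap: 0.298
```

>>> drive_tool --steps "0 0 0.4 0 0 0;0 0 0.3 0 0 0;0 0 0 0 0 0"

```text
time_s: 19.95
tool_pos: [0.5622, 0.0164, 0.2019]
ee_rot: [-0.0, 0.655, 0.756, -0.0]
wrist_force: [-0.7, 1.5, -3.8]
finger_gap: 0.295
```

```bash
python3 st.py
```

```text
t 19.95 tcp rack [[11.2   0.06]] z 0.2019 F rack -0.48 1.6 -3.79 M [0.24 0.15 0.01] gap 0.2951974311312313
t 19.95 turn [-0.02 -0.02  0.01] then shift mm [0. 0. 0.]
```

>>> drive_tool --steps "0 0 0.5 0 0 0;0 0 0.5 0 0 0;0 0 0 0 0 0"

```text
time_s: 20.25
tool_pos: [0.5624, 0.0163, 0.2017]
ee_rot: [0.0, 0.655, 0.756, 0.0]
wrist_force: [-2.3, 1.9, 0.6]
finger_gap: 0.296
```

>>> drive_tool --steps "0 0 0.5 0 0 0;0 0 0 0 0 0;0 0 0 0 0 0"

```text
time_s: 20.55
tool_pos: [0.5625, 0.0163, 0.2016]
ee_rot: [0.0, 0.655, 0.756, 0.0]
wrist_force: [-4.7, 2.0, 5.2]
finger_gap: 0.295
```

```bash
python3 st.py; python3 - <<'E'
from h import *
im=cams.read_camera('wrist');cv2.imwrite('pics/w4.png',cv2.resize(im[120:360,220:540,::-1],(800,600)))
E
```

```text
t 20.55 tcp rack [[11.46 -0.08]] z 0.2016 F rack -4.32 2.64 5.21 M [0.33 1.09 0.01] gap 0.29519822773114784
t 20.55 turn [0.03 0.   0.02] then shift mm [0. 0. 0.]
```

View pics/w4.png

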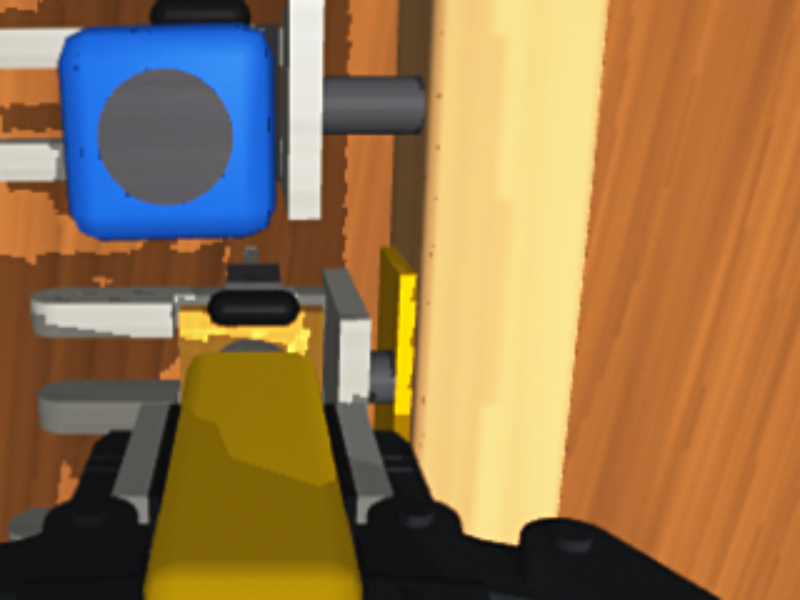

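The collar is down behind the lip with the roller over its top edge, near (255,305). The stop at z = 0.2016 is firm. I relieve the press, let go and retreat straight up.

>>> drive_tool --steps "0 0 -0.6 0 0 0;0 0 -0.5 0 0 0;0 0 0 0 0 0;0 0 0 0 0 0"

```text
time_s: 21.0
tool_pos: [0.5624, 0.0163, 0.2016]
ee_rot: [0.0, 0.655, 0.756, 0.0]
wrist_force: [-3.4, 0.8, 2.8]
finger_gap: 0.295
```

>>> drive_tool --steps "0 0 0 0 0 0;0 0 0 0 0 0;0 0 0 0 0 0;0 0 0 0 0 0;0 0 0 0 0 0;0 0 0 0 0 0;0 0 0 0 0 0;0 0 0 0 0 0" --hand 0.75

```text
time_s: 21.8
tool_pos: [0.5624, 0.0162, 0.2017]
ee_rot: [0.0, 0.655, 0.756, 0.0]
wrist_force: [0.7, 0.0, -1.4]
finger_gap: 0.748
```

>>> drive_tool --steps "0 0 -5 0 0 0;0 0 -10 0 0 0;0 0 -15 0 0 0;0 0 -20 0 0 0;0 0 -20 0 0 0;0 0 -20 0 0 0;0 0 -20 0 0 0;0 0 -20 0 0 0;0 0 -10 0 0 0;0 0 0 0 0 0;0 0 0 0 0 0;0 0 0 0 0 0"

```text
time_s: 23.0
tool_pos: [0.5619, 0.0163, 0.3402]
ee_rot: [-0.001, 0.655, 0.756, -0.001]
wrist_force: [-0.1, -1.2, -0.1]
finger_gap: 0.752
```

```bash
python3 st.py; python3 - <<'E'
from h import *
im=cams.read_camera('wrist');p=cams.camera_params('wrist')
t=cams.read_camera('scene')
a=cv2.resize(im[140:440,180:580],(400,300)); b=cv2.resize(t[120:345,200:500],(400,300))
cv2.imwrite('pics/f.png',np.vstack([a,b])[...,::-1])
cv2.imwrite('pics/f_w.png',im[...,::-1])
yaw=np.radians(8.2);ex=np.array([np.cos(yaw),np.sin(yaw),0]);
seat=np.array([.5629,.0163,0])
print('expected cap if home',proj(p,[seat+[0,0,.26]]),'if 5mm high',proj(p,[seat+[0,0,.265]]))
E
```

```text
t 23.0 tcp rack [[1.088e+01 1.000e-02]] z 0.3402 F rack -0.23 -1.15 -0.13 M [-0.    0.01 -0.03] gap 0.7519672292193897
t 23.0 turn [-0.13 -0.03  0.01] then shift mm [0. 0. 0.]
expected cap if home [[322.68286529 249.42179827]] if 5mm high [[322.70459399 251.6113302 ]]
```

View pics/f.png

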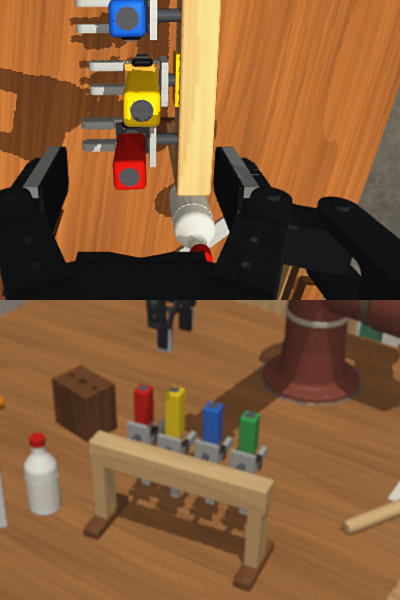

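The yellow chisel hangs upright in the empty hook between red and blue. Its cap is at wrist px (322,249), as predicted for fully home. The others are undisturbed and the gripper is clear, so I hand it in.

```bash
python3 -c "
from bench import arm
print(arm.close_job())"
```

```text
the job is handed in; nothing more can be done
None
```

The yellow chisel is hanging handle up in the empty hook, fully home on the prongs. I let go of it and handed the job in at about 23 s.

- **Pick and entry:** I gripped the handle, lifted it straight out of the block and brought the neck in between the prongs from the front. The collar's underside was at about 175 mm.
- **Finding the hook:** The collar touched the back plate at about 4.5 N. The hook stands about 12 mm behind nominal. I then backed off slightly to centre the collar.
- **Pressing home:** Pressing past the rollers read at most about 6 N upward at the wrist between steps (about 8 N with the chisel's 2 N weight added). The rollers then pulled the collar down. It stopped firmly at about 150 mm, where I pressed to about 7 N in total to confirm it was home.
- **Last checks:** After letting go, the handle cap was within a pixel of the position expected for a chisel that is home. The final pictures show the red, blue and green chisels still hanging and nothing else I could see moved. The gripper was clear, with only noise on the wrist force.
- **Limits and disagreements:** Forces were read only at the end of each short move, so brief peaks between readings were not seen. The fork's sideways position and the held chisel's position in the gripper disagreed by about 0.5 mm between looks. No check failed.

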